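# Close the mould press and ease it off

### The job

Two screw presses stand on the pottery bench; one has a white plaster mould in it, the other is empty. On the press with the mould, crank the handwheel clockwise (seen from above) by its upright grip until you feel the stop, then turn it back a quarter turn so that the plaster is not left under strain, and let go. Leave the empty press's handwheel as it is.

Things in the scene. Friction and masses are not known exactly. Their poses are not given: they have to be found in the camera images.
- press_wheel (a joint): Handwheel of the press with the white plaster mould (170 x 130 x 80 mm): level steel wheel 124 mm across, one upright black grip on its rim. Value in rad, grows clockwise seen from above, lowering the platen 8 mm a turn; hard stop (platen home on the mould) at 15.71. Starts 1.1 to 1.9 turns before the stop. Turning takes 2 to 3 N at the grip; it stays where it is left.
- press_grip (a point): Middle, half-way up, of that wheel's crank grip: upright black cylinder, 24 mm diameter, 50 mm tall, 55 mm from the wheel's axis. It spins freely on its pin, so the hand need not turn as the wheel goes round. It stands free on all sides; the hub's top is 25 mm and the rim's top 30 mm below this point, and all else of the press is lower.
- press_hub (a point): Centre of the top of the same wheel's hub, on the wheel's upright axis, 25 mm lower than the middle of the grip and 219 mm above the bench.
- idle_grip (a point): Centre of the same kind of crank grip on the handwheel of the empty press (same press, same size, no mould). It stands at any angle round its wheel and is to be left as it is.

How it is judged:
By the outcome, as a careful person would: the job done as asked, in the order asked, and still so for the second after the job is handed in, with the robot touching nothing.
It also fails if it takes over 54 s, if anything falls off the work surface, if the arm or the gripper's body presses on something with over 40 N, if the wrist force passes 120 N, or if a joint passes its speed limit or range.

### The arm

A 7-joint arm with a two-finger parallel gripper is mounted at the origin on the work surface. World frame = base frame: x ahead of the robot, y to its left, z up, the work surface at z = 0. Lengths are in mm, angles in degrees, forces in N, time in s.
With the tool pointing down it reaches from about 425 to 875 mm from the base axis. Payload 8.4 kg.
Tool frame: the origin (TCP) lies midway between the tips of the shut fingers; the grasp point (between the pads) lies 19 mm behind it; z points along the fingers, y is the line along which they close (so a half turn about z gives the same grasp; the last joint's range is limited). The gripper opens to 87 mm and grips with 3 to 60 N. Pads are 19 mm wide; open, the fingers measure 117 mm over their backs; the gripper's body (75 mm by 190 mm) begins 51 mm behind the grasp point.
Start: joints at [64.79, 19.091, 2.286, 83.961, -0.768, 76.965, -3.352], TCP at [217.233, -612.595, 222.546] pointing down, gripper open.
Joint ranges: [-147.57, 147.57], [-21.85, 119.76], [-74.77, 79.35], [14.55, 137.4], [-85.83, 265.84], [4.83, 119.75], [-152.11, 152.11]. Speed limits (degrees/s): [127.2, 127.2, 159.86, 159.86, 180, 180, 180].

### API

Orientations are given as [roll, pitch, yaw] about the fixed x, y, z axes, in that order (R = Rz(yaw) Ry(pitch) Rx(roll)).
In Python, from plant import manip gives the robot as it stands.
- The arm moves only by the tool move_arm, never from a script. Its argument "targets" is a list of rows, each a list of 4 numbers: the shift along the tool's x, y, z as a fraction of full scale, then the turn about the tool's z as a fraction of full scale. In form: [[x, y, z, roll], ...]. A call has 1 to 8 rows; each row is the pose to reach, as a shift and turn from the pose commanded when the call began, along the tool's axes at that moment, turning the shorter way round; what a row does not reach only later rows make up. Full scale, the value 1, is 0.2 m for a shift and pi rad for a turn. A row lasts 1/10 s, in which the tool goes at most 50 mm and 8.59 degrees, less where a joint would pass 70% of its speed; a pose out of reach is approached as far as the arm can. A call with a number of a shift or a turn outside -1 to 1 is refused whole. A call with a gripper value outside its range is refused whole. "grip" is the opening, from 0 (shut) to 1 (fully open), set as the call begins (left out, the last holds). The fingers move at their own pace and stop on an object; the grip force is fixed at half the most. Time passes only in rows, so rows that repeat a pose let the fingers close. It gives the time, the measured TCP pose, the force, the opening and the grip force at its end, in the units of the state.
- manip.read_state(): the state, without advancing time (a new reading comes with each control period).
- manip.camera(name): name is "scene" or "top" or "wrist"; returns a dict with "pixels" (384x512x3 uint8, red, green, blue), "fx", "fy", "cx", "cy" (pixels), "k1" (the pictures are not rectified: a ray, as slopes to the right and down, at radius r is drawn at 1 + k1 r^2 times it, then the intrinsics apply), "world_from_camera" (4x4, takes a point from camera to world coordinates); the wrist camera has in their place "hand_eye" (4x4, takes a point from camera to tool coordinates, whose origin is the TCP and whose axes are the flange's). Camera axes: x right, y up, looking along -z (the intrinsics and any distortion apply to the point x, -y, -z); pixel columns grow to the right and rows downward; lengths in mm; the calibration is good to about 2 mm. A picture is of the moment at which its call begins: read the wrist's pose just before it. There is no depth.
- manip.job_done(): hands the job in; it is judged then, once.
The state is a dict: "t": time; "qpos": joint angles; "qvel": joint speeds; "effort": joint torques, N m; "position": TCP position; "eef_rot": TCP orientation; "wrist_force": force on the tool from outside, world axes, zero at the start; "torque": the same for the moment, N m; "gripper_width": finger opening in mm; "finger_force": force on a finger pad.
Only numpy, scipy, OpenCV 4.12 (cv2) and the standard library are available. Lean on these libraries where they do the work, as an engineer would, in place of code of your own. Each camera call takes 0.05 s, during which the arm holds its last target. There are 200 camera calls.

## Working session

There is one attempt and no reset: what is moved stays moved. The work goes in short steps, Python scripts to look and compute and a tool call to move; the robot and the scene stay as the last step left them, time stands still between calls to the robot, and variables do not carry over. Pictures are saved under pics/ and viewed, at most 10 in all, crops included, and the job is handed in when it is done.

Besides the shell and the picture viewer there is one more tool, called after "Call:" as name(argument=value, ...), one argument or row to a line, values as JSON. move_arm: Moves the arm, as the interface text tells. Its arguments: {"type":"object","properties":{"targets":{"type":"array"},"grip":{"type":"number"}},"required":["targets"]}

```bash
mkdir -p pics; cat > h.py <<'E'
import numpy as np, cv2
from plant import manip
def snap(n,f):
    s=manip.read_state(); c=manip.camera(n); cv2.imwrite(f,cv2.cvtColor(c["pixels"],cv2.COLOR_RGB2BGR)); 
    np.save(f+'.npy',dict(c=c,s=s),allow_pickle=True); return c,s
E
python3 - <<'E'
from h import *
a,s=snap("scene","pics/s.png"); b,_=snap("top","pics/t.png")
print(s); print(b["world_from_camera"],a["world_from_camera"],b["fx"],b["k1"])
E
```

```text
{'t': 0.0, 'qpos': array([64.78857305, 19.13065437,  2.28464677, 84.0115458 , -0.76608231,
       76.96547211, -3.34949728]), 'qvel': array([ 0.00350306, -0.01861458, -0.01649404, -0.00090446,  0.01930693,
       -0.06671411,  0.01869808]), 'effort': array([ 6.17396581e-04, -6.56364512e+01,  1.33549221e+00, -4.03789973e+01,
       -5.96764195e-02,  4.50955611e-02,  1.43334705e-04]), 'position': array([ 217.07367589, -612.17986243,  221.66759831]), 'eef_rot': array([-1.79907874e+02,  7.88837712e-03,  1.95293424e+01]), 'wrist_force': array([-1.4901859 , -0.05071999,  0.00800921]), 'torque': array([-0.01881809, -0.02578616,  0.00694881]), 'finger_force': 0.0, 'gripper_width': 87.10782206690723}
[[ 9.13612205e-03  9.90778632e-01 -1.35182223e-01  4.60701930e+02]
 [-9.99739108e-01  6.22008032e-03 -2.19778590e-02 -1.82221272e+01]
 [-2.09343488e-02  1.35347747e-01  9.90576973e-01  9.57861921e+02]
 [ 0.00000000e+00  0.00000000e+00  0.00000000e+00  1.00000000e+00]] [[ 1.00253360e-01 -8.62805977e-01  4.95494813e-01  8.95216650e+02]
 [ 9.94938700e-01  9.03390062e-02 -4.39982668e-02 -2.87402629e+01]
 [-6.80054137e-03  4.97397939e-01  8.67495846e-01  8.27092174e+02]
 [ 0.00000000e+00  0.00000000e+00  0.00000000e+00  1.00000000e+00]] 368.90048551513695 -0.03126287051266022
```

View pics/s.png

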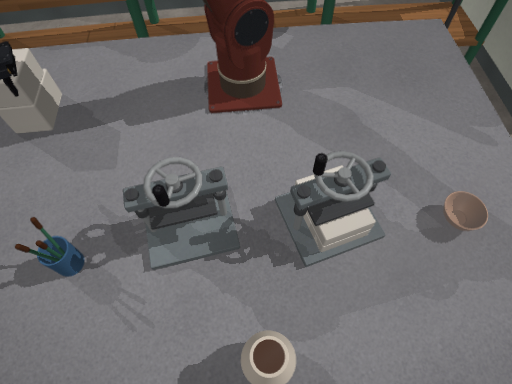

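View pics/t.png

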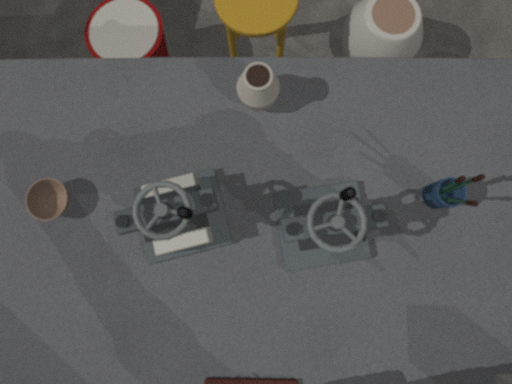

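The mould press is on the left in the top view, with its hub near (162,210) and grip near (185,212). In the scene view its hub is near (345,173) and its grip near (320,163). I'll enlarge both.

```bash
python3 - <<'E'
import cv2,numpy as np
a=cv2.imread('pics/t.png')[165:255,110:230]; b=cv2.imread('pics/s.png')[135:225,280:400]
f=lambda i:cv2.convertScaleAbs(cv2.resize(i,None,fx=6,fy=6,interpolation=cv2.INTER_CUBIC),alpha=1.5)
cv2.imwrite('pics/c.png',cv2.resize(np.vstack([f(a)]),(720,540)));cv2.imwrite('pics/d.png',f(b))
E
```

```text
(no output)
```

View pics/c.png

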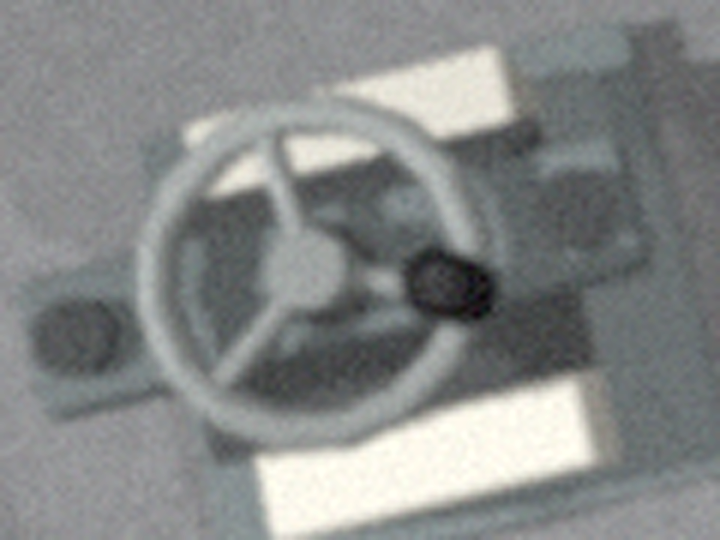

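View pics/d.png

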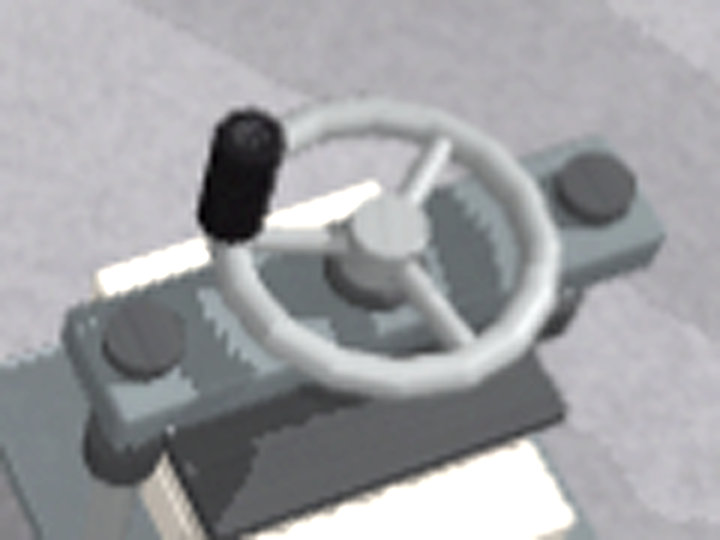

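The top view puts the hub at (161.3,210) and the grip at (184.8,212.5). The scene view puts the hub at (345,173.3) and the mid grip at (320,164.7).

```bash
cat >> h.py <<'E'
def ray(c,u,v,T=None):
    K=np.array([[c["fx"],0,c["cx"]],[0,c["fy"],c["cy"]],[0,0,1]])
    p=cv2.undistortPoints(np.array([[[u,v]]],float),K,np.array([c["k1"],0,0,0.]))[0,0]
    T=c["world_from_camera"] if T is None else T
    return T[:3,3],T[:3,:3]@np.array([p[0],-p[1],-1])
def atz(c,u,v,z,T=None):
    o,d=ray(c,u,v,T); return o+d*(z-o[2])/d[2]
E
python3 - <<'E'
from h import *
t=np.load('pics/t.png.npy',allow_pickle=True).item()['c'];s=np.load('pics/s.png.npy',allow_pickle=True).item()['c']
for c,h,g in((t,(161.3,210),(184.8,212.5)),(s,(345,173.3),(320,164.7))):
    H=atz(c,*h,219);G=atz(c,*g,244);d=G-H;print(H,G,np.hypot(*d[:2]),np.degrees(np.arctan2(d[1],d[0])))
# idle
print(atz(t,337,221,219),atz(t,348,194,244))
from scipy.spatial.transform import Rotation as R
S=manip.read_state();M=R.from_euler('xyz',S['eef_rot'],degrees=True).as_matrix();print(M)
print(manip.camera('wrist')['hand_eye'])
E
```

```text
[512.32053589 178.85575151 219.        ] [506.10128447 125.90380747 244.        ] 53.31592131874087 -96.69874871064751
[517.89726578 182.11815708 219.        ] [508.0411841  128.04345713 244.        ] 54.965584871186884 -100.32978656848934
[ 493.1031636  -173.67436852  219.        ] [ 544.41741007 -190.87150533  244.        ]
[[ 9.42518283e-01  3.34154133e-01 -5.49966553e-04]
 [ 3.34154577e-01 -9.42517362e-01  1.31990366e-03]
 [-7.73017602e-05 -1.42780717e-03 -9.99998978e-01]]
[[ 1.64810759e-03  9.65681767e-01  2.59722945e-01  6.97992308e+01]
 [ 9.99998518e-01 -1.46203703e-03 -9.09594841e-04  1.11283186e+00]
 [-4.98654591e-04  2.59724059e-01 -9.65682745e-01 -1.61447219e+02]
 [ 0.00000000e+00  0.00000000e+00  0.00000000e+00  1.00000000e+00]]
```

```bash
python3 - <<'E'
from h import *
s=np.load('pics/s.png.npy',allow_pickle=True).item()['c']
for p in((244,85),(210,105),(280,105),(240,30),(30,120),(12,60)): print(p,atz(s,*p,0),atz(s,*p,200))
E
```

```text
(244, 85) [ 4.87663188e+00  3.74366837e+00 -1.13686838e-13] [220.17065743  -4.11130411 200.        ]
(210, 105) [ 8.25523972e+01 -1.10828464e+02  1.13686838e-13] [279.06356694 -90.97863238 200.        ]
(280, 105) [106.62709621 110.38935855   0.        ] [297.31673845  76.74628322 200.        ]
(240, 30) [-288.44491384   11.39638334    0.        ] [ -2.22250688   1.69090007 200.        ]
(30, 120) [  77.75695419 -685.67006973    0.        ] [ 275.42771485 -526.81720476  200.        ]
(12, 60) [-229.45118536 -826.64524947    0.        ] [  42.50588809 -633.70303285  200.        ]
```

The red column is the robot's own base. I'll lift first, then swing over to the mould press.

Call:
move_arm(
  targets=[
    [0,0,-0.25,0],
    [0,0,-0.5,0],
    [0.15,-0.15,-0.62,0],
    [0.32,-0.31,-0.62,0],
    [0.5,-0.47,-0.62,0],
    [0.67,-0.63,-0.62,0],
    [0.84,-0.79,-0.62,0],
    [1,-0.95,-0.62,0],
  ],
  grip=1,
)

```text
t: 0.95
position: [342.9, -364.6, 346.4]
eef_rot: [-180.0, 0.0, 19.5]
wrist_force: [0.7, -0.6, 0.3]
gripper_width: 86.8
finger_force: 0.0
```

Call:
move_arm(
  targets=[
    [0.17,-0.16,0,0],
    [0.33,-0.32,0,0],
    [0.5,-0.47,0,0],
    [0.67,-0.63,0,0],
    [0.84,-0.79,0,0],
    [1,-0.95,0,0],
    [1,-0.95,0,0],
  ],
)

```text
t: 1.65
position: [469.1, -114.1, 346.6]
eef_rot: [-179.9, -0.1, 20.1]
wrist_force: [-1.1, -0.3, 0.8]
gripper_width: 86.8
finger_force: 0.0
```

Call:
move_arm(
  targets=[
    [0.1,-0.2,0,0],
    [0.2,-0.4,0,0],
    [0.3,-0.6,0,0],
    [0.45,-0.8,0,0],
    [0.6,-1,0,0],
    [0.6,-1,0,0],
    [0.6,-1,0,0],
    [0.6,-1,0,0],
  ],
)

```text
t: 2.45
position: [513.6, 106.3, 346.3]
eef_rot: [180.0, 0.0, 19.4]
wrist_force: [0.4, 0.2, -0.3]
gripper_width: 87.0
finger_force: 0.0
```

```bash
python3 - <<'E'
from h import *
c,s=snap("wrist","pics/w.png"); print(s['t'],s['position'],s['eef_rot'],s['qpos'],s['wrist_force'])
im=cv2.imread('pics/w.png');cv2.imwrite('pics/w2.png',cv2.resize(im,(768,576),interpolation=cv2.INTER_CUBIC))
E
```

```text
2.45 [513.56974806 106.30062498 346.3185636 ] [1.79974819e+02 3.73569029e-02 1.94271303e+01] [ 20.48003047   4.86653017 -39.37835489  87.72323829   3.11188035
  88.55069331 -89.45053735] [ 0.41200354  0.23708986 -0.26223465]
```

View pics/w2.png

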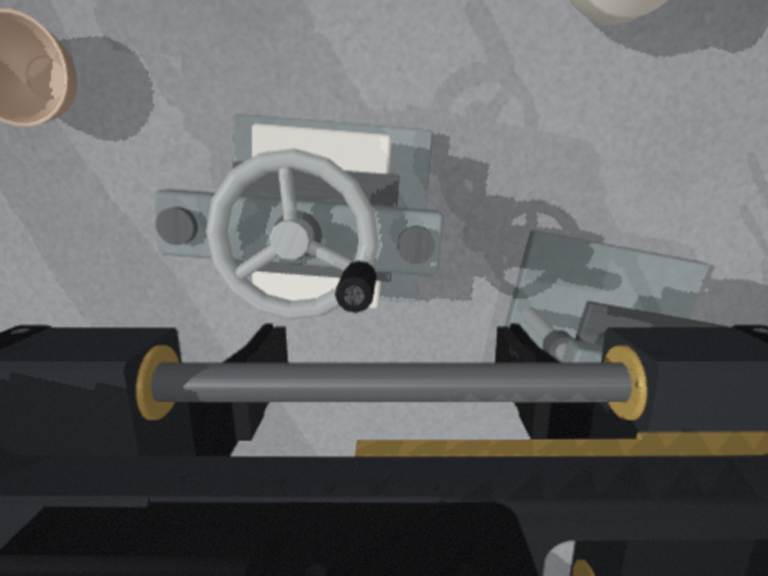

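The wrist view (at 1.5x) shows the hub at (289,238), and the grip's top face centre at (354,294).

```bash
python3 - <<'E'
from h import *
from scipy.spatial.transform import Rotation as R
D=np.load('pics/w.png.npy',allow_pickle=True).item();c,s=D['c'],D['s']
T=np.eye(4);T[:3,:3]=R.from_euler('xyz',s['eef_rot'],degrees=True).as_matrix();T[:3,3]=s['position'];M=T[:3,:3];T=T@c['hand_eye']
H=atz(c,289/1.5,238/1.5,219,T);G=atz(c,354/1.5,294/1.5,269,T);print(H,G,np.hypot(*(G-H)[:2]),np.degrees(np.arctan2(*(G-H)[[1,0]])))
for g in (G,np.array([507,127.,0])): print(M.T@(np.r_[g[:2],230]-s['position'])/200)
E
```

```text
[514.58680027 179.97673782 219.        ] [506.55879623 125.49416764 269.        ] 55.07085710236787 -98.38221271318451
[-0.00076012 -0.1024189   0.58154848]
[ 0.00382455 -0.10878565  0.58154269]
```

Call:
move_arm(
  targets=[
    [0,-0.102,0,0],
    [0,-0.102,0.2,0],
    [0,-0.102,0.4,0],
    [0,-0.102,0.5,0],
    [0,-0.102,0.58,0],
    [0,-0.102,0.58,0],
    [0,-0.102,0.58,0],
  ],
)

```text
t: 3.2
position: [506.9, 126.0, 231.2]
eef_rot: [180.0, -0.0, 19.4]
wrist_force: [-0.2, -0.3, 1.3]
gripper_width: 87.0
finger_force: 0.0
```

Call:
move_arm(
  targets=[
    [0,0,0,0],
    [0,0,0,0],
    [0,0,0,0],
    [0,0,0,0],
    [0,0,0,0],
    [0,0,0,0],
    [0,0,0,0],
    [0,0,0,0],
  ],
  grip=0.2,
)

```text
t: 4.0
position: [506.7, 127.1, 230.6]
eef_rot: [-180.0, 0.0, 19.5]
wrist_force: [0.5, -0.2, 0.7]
gripper_width: 31.0
finger_force: 0.0
```

```bash
python3 - <<'E'
from h import *
s=manip.read_state(); print(s)
E
```

```text
{'t': 4.0, 'qpos': array([ 18.89903888,   7.09152951, -40.62733409,  99.19125665,
         4.76095919,  75.46561091, -93.18251494]), 'qvel': array([ 0.11860097,  0.05800509, -0.01042746, -0.05447307, -0.00424344,
       -0.01728875, -0.00034347]), 'effort': array([-3.09406998e-03, -4.12863243e+01, -3.07014182e+00, -4.01299560e+01,
       -1.52633479e-02, -7.55072152e-02,  1.56553242e-04]), 'position': array([506.67168208, 127.05479132, 230.5592659 ]), 'eef_rot': array([-1.79997602e+02,  2.61792885e-03,  1.95260765e+01]), 'wrist_force': array([ 0.4551989 , -0.15975227,  0.66149515]), 'torque': array([-0.03142331, -0.07465184,  0.00398017]), 'finger_force': 0.0, 'gripper_width': 31.04082505854884}
```

Call:
move_arm(
  targets=[
    [0,0,0,0],
    [0,0,0,0],
    [0,0,0,0],
    [0,0,0,0],
  ],
  grip=0,
)

```text
t: 4.4
position: [506.7, 127.3, 230.6]
eef_rot: [-180.0, -0.0, 19.5]
wrist_force: [0.3, 3.0, -1.0]
gripper_width: 23.4
finger_force: 30.0
```

```bash
cat > rows.py <<'E'
# rows.py a0 step n : tool-frame rows going clockwise (step>0) from commanded grip angle a0 (deg)
import sys,numpy as np
a0,st,n=map(float,sys.argv[1:4]); y=np.radians(19.5)
M=np.array([[np.cos(y),np.sin(y)],[np.sin(y),-np.cos(y)]])
p=lambda a:55*np.array([np.cos(np.radians(a)),np.sin(np.radians(a))])
print([[*(float(round(v,3)) for v in M@(p(a0-st*k)-p(a0))/200),0,0] for k in range(1,int(n)+1)])
E
cat > st.py <<'E'
from h import *
s=manip.read_state();d=s['position'][:2]-[514.7,180.2];f=s['wrist_force'];a=np.arctan2(d[1],d[0])
print(s['t'],s['position'].round(1),'r',np.hypot(*d).round(1),'ang',np.degrees(a).round(1),'F',f.round(1),'Ftan_cw',round(f[0]*np.sin(a)-f[1]*np.cos(a),1),'Frad',round(f[0]*np.cos(a)+f[1]*np.sin(a),1),s['gripper_width'].round(1),round(s['finger_force'],1),s['qpos'].round(0))
E
python3 st.py; python3 rows.py -98.4 15 8;
```

```text
[[-0.059, -0.042, 0, 0], [-0.104, -0.097, 0, 0], [-0.134, -0.162, 0, 0], [-0.146, -0.233, 0, 0], [-0.139, -0.304, 0, 0], [-0.114, -0.372, 0, 0], [-0.073, -0.43, 0, 0], [-0.017, -0.476, 0, 0]]Traceback (most recent call last):
  File "st.py", line 3, in <module>
    print(s['t'],s['position'].round(1),'r',np.hypot(*d).round(1),'ang',np.degrees(a).round(1),'F',f.round(1),'Ftan_cw',round(f[0]*np.sin(a)-f[1]*np.cos(a),1),'Frad',round(f[0]*np.cos(a)+f[1]*np.sin(a),1),s['gripper_width'].round(1),round(s['finger_force'],1),s['qpos'].round(0))
                                                                                                                                                                                                             ^^^^^^^^^^^^^^^^^^^^^^^^
AttributeError: 'float' object has no attribute 'round'
```

Call:
move_arm(
  targets=[
    [-0.059,-0.042,0,0],
    [-0.104,-0.097,0,0],
    [-0.134,-0.162,0,0],
    [-0.146,-0.233,0,0],
    [-0.139,-0.304,0,0],
    [-0.114,-0.372,0,0],
    [-0.073,-0.43,0,0],
    [-0.017,-0.476,0,0],
  ],
)

```text
t: 5.2
position: [470.7, 216.1, 230.6]
eef_rot: [179.9, 0.1, 19.5]
wrist_force: [2.9, -6.6, 0.4]
gripper_width: 23.3
finger_force: 30.0
```

```bash
sed -i "s/s\['gripper_width'\].round(1)/round(float(s['gripper_width']),1)/" st.py
python3 st.py; python3 rows.py -218.4 15 8;python3 rows.py -338.4 15 8; python3 rows.py -98.4 6 8
```

```text
5.2 [470.7 216.1 230.6] r 56.8 ang 140.7 F [ 2.9 -6.6  0.4] Ftan_cw -3.3 Frad -6.5 23.3 30.0 [  13.    7.  -45.  100.    5.   76. -104.]
[[0.065, -0.03, 0, 0], [0.136, -0.042, 0, 0], [0.208, -0.035, 0, 0], [0.275, -0.01, 0, 0], [0.333, 0.032, 0, 0], [0.379, 0.087, 0, 0], [0.409, 0.152, 0, 0], [0.421, 0.223, 0, 0]]
[[-0.007, 0.071, 0, 0], [-0.032, 0.139, 0, 0], [-0.073, 0.197, 0, 0], [-0.129, 0.243, 0, 0], [-0.194, 0.273, 0, 0], [-0.265, 0.285, 0, 0], [-0.336, 0.278, 0, 0], [-0.403, 0.253, 0, 0]]
[[-0.025, -0.015, 0, 0], [-0.048, -0.032, 0, 0], [-0.069, -0.052, 0, 0], [-0.088, -0.073, 0, 0], [-0.104, -0.097, 0, 0], [-0.118, -0.122, 0, 0], [-0.13, -0.149, 0, 0], [-0.138, -0.176, 0, 0]]
```

Call:
move_arm(
  targets=[
    [0.065,-0.03,0,0],
    [0.136,-0.042,0,0],
    [0.208,-0.035,0,0],
    [0.275,-0.01,0,0],
    [0.333,0.032,0,0],
    [0.379,0.087,0,0],
    [0.409,0.152,0,0],
    [0.421,0.223,0,0],
  ],
)

```text
t: 6.0
position: [565.2, 202.6, 230.5]
eef_rot: [-179.9, 0.1, 19.6]
wrist_force: [-9.7, -1.0, 6.1]
gripper_width: 23.5
finger_force: 30.0
```

Call:
move_arm(
  targets=[
    [-0.007,0.071,0,0],
    [-0.032,0.139,0,0],
    [-0.073,0.197,0,0],
    [-0.129,0.243,0,0],
    [-0.194,0.273,0,0],
    [-0.265,0.285,0,0],
    [-0.336,0.278,0,0],
    [-0.403,0.253,0,0],
  ],
)

```text
t: 6.8
position: [506.9, 127.2, 230.6]
eef_rot: [-180.0, -0.1, 19.5]
wrist_force: [3.7, 8.2, -2.9]
gripper_width: 23.4
finger_force: 30.0
```

```bash
python3 st.py; python3 - <<'E'
from h import *
c,s=snap("scene","pics/s3.png")
im=cv2.imread('pics/s3.png')[130:265,270:400]
im=cv2.convertScaleAbs(cv2.resize(im,None,fx=4,fy=4,interpolation=cv2.INTER_CUBIC),alpha=1.3)
im0=cv2.convertScaleAbs(cv2.resize(cv2.imread('pics/s.png')[165:265,290:390],None,fx=4,fy=4,interpolation=cv2.INTER_CUBIC),alpha=1.3)
cv2.imwrite('pics/s3c.png',np.hstack([im[140:540,80:480],im0]))
E
```

```text
6.8 [506.9 127.2 230.6] r 53.6 ang -98.4 F [ 3.7  8.2 -2.9] Ftan_cw -2.5 Frad -8.6 23.4 30.0 [ 21.   7. -43.  99.   5.  75. -93.]
```

View pics/s3c.png

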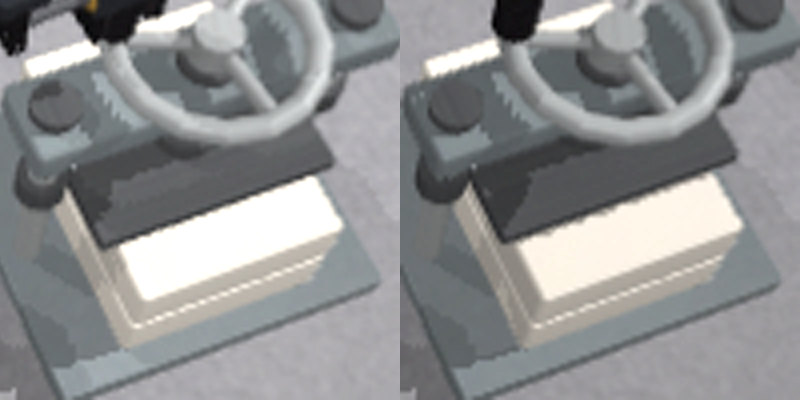

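The platen has dropped after one full turn and still hasn't reached the stop. From here I go in small steps. I'll do a safe 30° first, with a 2 mm radial push at the end to learn the stiffness.

```bash
python3 rows.py -98.4 6 5; python3 - <<'E'
import numpy as np
y=np.radians(19.5);M=np.array([[np.cos(y),np.sin(y)],[np.sin(y),-np.cos(y)]])
a=np.radians(-128.4);print(M@np.array([np.cos(a),np.sin(a)])*2/200)
E
```

```text
[[-0.025, -0.015, 0, 0], [-0.048, -0.032, 0, 0], [-0.069, -0.052, 0, 0], [-0.088, -0.073, 0, 0], [-0.104, -0.097, 0, 0]]
[-0.00847122  0.00531399]
```

Call:
move_arm(
  targets=[
    [-0.025,-0.015,0,0],
    [-0.048,-0.032,0,0],
    [-0.069,-0.052,0,0],
    [-0.088,-0.073,0,0],
    [-0.104,-0.097,0,0],
    [-0.104,-0.097,0,0],
    [-0.104,-0.097,0,0],
  ],
)

```text
t: 7.55
position: [480.1, 138.6, 230.6]
eef_rot: [-180.0, 0.1, 19.5]
wrist_force: [-2.3, 1.6, 1.3]
gripper_width: 23.3
finger_force: 30.0
```

```bash
python3 st.py
```

```text
7.55 [480.1 138.6 230.6] r 54.1 ang -129.7 F [-2.3  1.6  1.3] Ftan_cw 2.8 Frad 0.2 23.3 30.0 [ 21.   4. -44. 102.   3.  75. -94.]
```

Call:
move_arm(
  targets=[
    [-0.0085,0.0053,0,0],
    [-0.0085,0.0053,0,0],
    [-0.0085,0.0053,0,0],
  ],
)

```text
t: 7.85
position: [480.1, 138.4, 230.6]
eef_rot: [-179.9, -0.1, 19.6]
wrist_force: [3.3, 6.2, -4.2]
gripper_width: 23.3
finger_force: 30.0
```

Call:
move_arm(
  targets=[
    [0.0085,-0.0053,0,0],
    [0.0085,-0.0053,0,0],
  ],
)

```text
t: 8.05
position: [480.5, 138.2, 230.5]
eef_rot: [180.0, 0.1, 19.5]
wrist_force: [-3.0, 0.7, 2.7]
gripper_width: 23.4
finger_force: 30.0
```

```bash
python3 st.py; python3 rows.py -128.4 4 4;python3 rows.py -136.4 4 3;
```

```text
8.05 [480.5 138.2 230.5] r 54.1 ang -129.1 F [-3.   0.7  2.7] Ftan_cw 2.7 Frad 1.4 23.4 30.0 [ 21.   4. -44. 102.   3.  75. -94.]
[[-0.01, -0.017, 0, 0], [-0.018, -0.034, 0, 0], [-0.025, -0.052, 0, 0], [-0.031, -0.07, 0, 0]]
[[-0.007, -0.018, 0, 0], [-0.013, -0.036, 0, 0], [-0.018, -0.055, 0, 0]]
```

Stiffness is about 4 N/mm, so 15° steps keep the force under about 60 N at the stop.

```bash
for k in $(seq 0 19); do a=$(python3 -c "print(-128.4-15*$k)"); echo $a $(python3 rows.py $a 7.5 2); done
```

```text
-128.4 [[-0.017, -0.032, 0, 0], [-0.03, -0.065, 0, 0]]
-143.4 [[-0.008, -0.035, 0, 0], [-0.012, -0.071, 0, 0]]
-158.4 [[0.001, -0.036, 0, 0], [0.007, -0.071, 0, 0]]
-173.4 [[0.01, -0.034, 0, 0], [0.025, -0.067, 0, 0]]
-188.4 [[0.019, -0.031, 0, 0], [0.042, -0.059, 0, 0]]
-203.4 [[0.026, -0.025, 0, 0], [0.055, -0.046, 0, 0]]
-218.4 [[0.032, -0.017, 0, 0], [0.065, -0.03, 0, 0]]
-233.4 [[0.035, -0.008, 0, 0], [0.071, -0.012, 0, 0]]
-248.4 [[0.036, 0.001, 0, 0], [0.071, 0.007, 0, 0]]
-263.4 [[0.034, 0.01, 0, 0], [0.067, 0.025, 0, 0]]
-278.4 [[0.031, 0.019, 0, 0], [0.059, 0.042, 0, 0]]
-293.4 [[0.025, 0.026, 0, 0], [0.046, 0.055, 0, 0]]
-308.4 [[0.017, 0.032, 0, 0], [0.03, 0.065, 0, 0]]
-323.4 [[0.008, 0.035, 0, 0], [0.012, 0.071, 0, 0]]
-338.4 [[-0.001, 0.036, 0, 0], [-0.007, 0.071, 0, 0]]
-353.4 [[-0.01, 0.034, 0, 0], [-0.025, 0.067, 0, 0]]
-368.4 [[-0.019, 0.031, 0, 0], [-0.042, 0.059, 0, 0]]
-383.4 [[-0.026, 0.025, 0, 0], [-0.055, 0.046, 0, 0]]
-398.4 [[-0.032, 0.017, 0, 0], [-0.065, 0.03, 0, 0]]
-413.4 [[-0.035, 0.008, 0, 0], [-0.071, 0.012, 0, 0]]
```

Call:
move_arm(
  targets=[
    [-0.017,-0.032,0,0],
    [-0.03,-0.065,0,0],
    [-0.03,-0.065,0,0],
  ],
)

```text
t: 8.35
position: [469.7, 149.5, 230.6]
eef_rot: [180.0, 0.0, 19.6]
wrist_force: [-4.7, -0.3, 2.8]
gripper_width: 23.0
finger_force: 30.0
```

Call:
move_arm(
  targets=[
    [-0.008,-0.035,0,0],
    [-0.012,-0.071,0,0],
    [-0.012,-0.071,0,0],
  ],
)

```text
t: 8.65
position: [462.7, 162.3, 230.5]
eef_rot: [-180.0, 0.1, 19.6]
wrist_force: [-5.2, 0.6, 3.6]
gripper_width: 23.6
finger_force: 30.0
```

Call:
move_arm(
  targets=[
    [0.001,-0.036,0,0],
    [0.007,-0.071,0,0],
    [0.007,-0.071,0,0],
  ],
)

```text
t: 8.95
position: [461.0, 168.3, 230.5]
eef_rot: [179.5, 0.2, 19.2]
wrist_force: [-5.2, -25.3, 11.2]
gripper_width: 23.3
finger_force: 30.0
```

Call:
move_arm(
  targets=[
    [0,0,0,0],
    [0,0,0,0],
  ],
)

```text
t: 9.15
position: [461.0, 168.3, 230.4]
eef_rot: [179.5, 0.2, 19.2]
wrist_force: [-5.7, -24.3, 11.2]
gripper_width: 23.3
finger_force: 30.0
```

```bash
python3 st.py; python3 rows.py -173.4 -6 8;  python3 rows.py -125.4 -6 8
```

```text
9.15 [461.  168.3 230.4] r 55.0 ang -167.5 F [ -5.7 -24.3  11.2] Ftan_cw -22.5 Frad 10.8 23.3 30.0 [ 19.   3. -45. 103.   3.  75. -98.]
[[-0.005, 0.028, 0, 0], [-0.007, 0.057, 0, 0], [-0.006, 0.086, 0, 0], [-0.002, 0.114, 0, 0], [0.005, 0.142, 0, 0], [0.015, 0.169, 0, 0], [0.028, 0.195, 0, 0], [0.043, 0.22, 0, 0]]
[[0.018, 0.023, 0, 0], [0.038, 0.043, 0, 0], [0.06, 0.062, 0, 0], [0.084, 0.078, 0, 0], [0.109, 0.091, 0, 0], [0.136, 0.102, 0, 0], [0.164, 0.11, 0, 0], [0.192, 0.115, 0, 0]]
```

The stop is felt at a grip angle of about -167.5° (22 N against the motion). Now I'll turn back to -77.5°.

Call:
move_arm(
  targets=[
    [-0.005,0.028,0,0],
    [-0.007,0.057,0,0],
    [-0.006,0.086,0,0],
    [-0.002,0.114,0,0],
    [0.005,0.142,0,0],
    [0.015,0.169,0,0],
    [0.028,0.195,0,0],
    [0.043,0.22,0,0],
  ],
)

```text
t: 9.95
position: [483.0, 136.5, 230.6]
eef_rot: [-180.0, 0.0, 19.5]
wrist_force: [-3.9, -0.1, 3.2]
gripper_width: 23.3
finger_force: 30.0
```

Call:
move_arm(
  targets=[
    [0.018,0.023,0,0],
    [0.038,0.043,0,0],
    [0.06,0.062,0,0],
    [0.084,0.078,0,0],
    [0.109,0.091,0,0],
    [0.136,0.102,0,0],
    [0.164,0.11,0,0],
    [0.192,0.115,0,0],
  ],
)

```text
t: 10.75
position: [527.4, 128.4, 230.6]
eef_rot: [-180.0, -0.0, 19.6]
wrist_force: [-4.2, 4.9, 1.8]
gripper_width: 23.4
finger_force: 30.0
```

Call:
move_arm(
  targets=[
    [0,0,0,0],
    [0,0,0,0],
    [0,0,0,0],
  ],
)

```text
t: 11.05
position: [527.4, 128.5, 230.6]
eef_rot: [-180.0, -0.1, 19.6]
wrist_force: [1.1, 5.3, -0.7]
gripper_width: 23.2
finger_force: 30.0
```

```bash
python3 st.py
```

```text
11.05 [527.4 128.5 230.6] r 53.3 ang -76.2 F [ 1.1  5.3 -0.7] Ftan_cw -2.3 Frad -4.9 23.2 30.0 [ 20.  10. -43.  97.   7.  76. -94.]
```

Call:
move_arm(
  targets=[
    [0,0,0,0],
    [0,0,0,0],
    [0,0,0,0],
    [0,0,0,0],
    [0,0,0,0],
    [0,0,0,0],
    [0,0,0,0],
  ],
  grip=0.8,
)

```text
t: 11.75
position: [527.0, 127.7, 230.6]
eef_rot: [180.0, -0.0, 19.5]
wrist_force: [-0.2, -0.0, -0.4]
gripper_width: 67.1
finger_force: 0.0
```

Call:
move_arm(
  targets=[
    [0,0,-0.1,0],
    [0,0,-0.25,0],
    [0,0,-0.4,0],
    [0,0,-0.58,0],
    [0,0.13,-0.58,0],
    [0,0.13,-0.58,0],
    [0,0.13,-0.58,0],
  ],
)

```text
t: 12.45
position: [535.7, 102.7, 346.1]
eef_rot: [-180.0, 0.0, 19.4]
wrist_force: [-0.8, 0.2, -0.2]
gripper_width: 69.6
finger_force: 0.0
```

```bash
python3 - <<'E'
from h import *
c,s=snap("wrist","pics/w5.png"); print(s['t'],s['position'],s['eef_rot'],s['gripper_width'])
im=cv2.imread('pics/w5.png');cv2.imwrite('pics/w6.png',cv2.resize(im,(768,576),interpolation=cv2.INTER_CUBIC))
E
```

```text
12.45 [535.72471132 102.67348542 346.12353741] [-1.79982228e+02  3.62265157e-02  1.94433548e+01] 69.561386356627
```

View pics/w6.png

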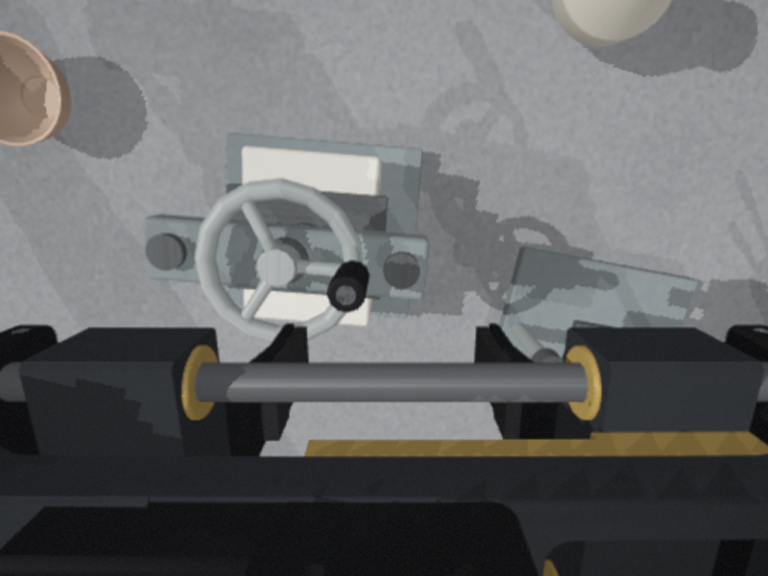

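The wheel stands free: hub at (275,267), grip top at (346,292) in the 1.5x view, and the hand is clear. I'll check the angle and then hand in.

```bash
python3 - <<'E'
from h import *
from scipy.spatial.transform import Rotation as R
D=np.load('pics/w5.png.npy',allow_pickle=True).item();c,s=D['c'],D['s']
T=np.eye(4);T[:3,:3]=R.from_euler('xyz',s['eef_rot'],degrees=True).as_matrix();T[:3,3]=s['position'];T=T@c['hand_eye']
H=atz(c,275/1.5,267/1.5,219,T);G=atz(c,346/1.5,292/1.5,269,T);a=np.degrees(np.arctan2(*(G-H)[[1,0]]));print(H,G,a)
if abs(a+77.5)<6: print(manip.job_done())
E
```

```text
[513.59250376 180.07580483 219.        ] [528.33248039 126.7755931  269.        ] -74.54141364669258
the job is handed in; nothing more can be done
None
```

The handwheel on the mould press was cranked clockwise about 1.2 turns to the stop, turned back roughly 90–93°, and released; the empty press was not touched, and the job was handed in at about 12.5 s (no verdict came back).

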